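Loosen the lap knob of a flat lap

TASK

The worn lap on the blue lapidary machine has to be changed. Slide the yellow catch fully open, push the red spindle lock all the way down so the lap cannot turn, then loosen the black clamping knob by at least half a turn; the hand of its thread is not marked, so feel which way it gives. Leave the catch open, the lock down and everything else on the bench where it is.

Things in the scene. Friction and masses are not known exactly. Their poses are not given: they have to be found in the camera images.
- flat_lap: the machine, fixed: blue casing, deck 105 mm above the bench, from x -135 to 135 and y -225 to 135 mm. Origin on the bench under the vertical spindle axis; +x points away from the operator, y to the operator's left. Round black bowl 236 mm wide about the axis, rim 148 mm high; in it a 152 mm lap, top 141 mm high. Water nozzle at the far left, up to 205 mm high, 125 mm or more from the axis
- catch_tab (a point): grip of the yellow sliding catch on the deck right of the bowl: middle of an upright ridge 10 mm thick (x), 32 mm long (y), 18 mm tall (8 mm of it under this point, 10 above), standing on a 40 x 44 mm hood whose top is 24 mm above the deck. Axes as the machine's
- catch (a joint): travel of the catch, m: 0 closed over the red plunger, 0.055 fully open; it opens towards the operator (the machine's -x), rubs with about 1.5 N and stays where it is left
- plunger_top (a point): centre of the top of the red spindle-lock plunger, 22 mm wide, 18 mm above the deck when up, under the middle of the closed catch. Two rails beside it, 16 to 22 mm off its centre, are 7 mm above the deck
- lock_plunger (a joint): how far the plunger is pressed, m: 0 up, 0.009 fully down. It rubs with about 3 N, needs 4 to 12 N, has no return spring and stays down. From 0.007 on it locks the spindle, which can then rock by about 0.1 rad in all; while it is up the lap turns freely and turning the knob only turns the whole lap
- knob_bar (a point): middle of the black bar-shaped clamping knob on the spindle axis, 175 mm above the bench when tight: bar 64 mm long (point x), 16 mm thick (point y), 30 mm tall (point z, up). Below it a round foot 28 mm wide on a washer 38 mm wide (washer top 145 mm above the bench); the stud ends 193 mm above the bench. The bar starts at any angle
- lap_knob (a joint): how far the knob is unscrewed relative to the spindle, rad: 0 hand-tight, grows in the loosening direction, whichever way that is, up to 18.8. In the tightening direction it meets a solid stop at 0; in the loosening direction it turns with about 0.12 N m all the way, stays where it is left and rises 3 mm a turn
- rest_block: bystander: wooden block 140 x 240 x 45 mm, origin at its underside
- pendant: bystander: pale green stone pendant, about 90 x 38 x 8 mm, on the wooden block
- dressing_block: bystander: black stone block with a groove, 100 x 70 x 44 mm
- paste_jar: bystander: closed jar, 60 mm wide, 62 mm tall
- jade_offcut: bystander: dark green stone offcut, about 110 x 60 x 12 mm
- slate_offcut: bystander: grey slate offcut, about 120 x 80 x 10 mm
- spare_lap: bystander: spare copper lap, a 152 mm disc 8 mm thick, lying on the bench
- jade_blank: bystander: small dark green stone, 34 x 24 x 12 mm, on the machine's deck near its front right corner

How it is judged:
On the way, in this order (a step that is already met when the one before it is completed fails the run):
1. the catch is slid open (value of joint catch above 0.047 m), for 0.2 s.
2. the spindle lock is pushed down (value of joint lock_plunger above 0.007 m), for 0.2 s.
At the end, for the whole second after the job is handed in: the knob is unscrewed by half a turn or more (at least 2.9 rad relative to the spindle) and at rest, the lock plunger is down (at least 7 of its 9 mm) and the catch open (at least 47 of its 55 mm) (value of joint lap_knob above 2.9 rad and value of joint lock_plunger above 0.007 m and value of joint catch above 0.047 m and velocity of joint lap_knob below 0.1 rad/s); the robot touches nothing.
It fails at once if something else on the bench is moved by more than 20 mm (distance of any of rest_block, pendant, dressing_block, paste_jar, jade_offcut, slate_offcut, spare_lap, jade_blank from where it was at the start of the episode above 0.02 m).
It also fails if it takes over 64 s, if anything falls off the work surface, if the arm or the gripper's body presses on something with over 40 N, if the wrist force passes 120 N, or if a joint passes its speed limit or range.

ROBOT

A 7-joint arm with a two-finger parallel gripper is mounted at the origin on the work surface. World frame = base frame: x ahead of the robot, y to its left, z up, the work surface at z = 0. Lengths are in m, angles in rad, forces in N, time in s.
With the tool pointing down it reaches from about 0.4 to 0.9 m from the base axis. Payload 5.5 kg.
Tool frame: the origin (TCP) lies on the centre line of the jaws, within the pads' length; the fingertips stand 11 mm ahead of it and the grasp point (between the pads) lies 8 mm behind it; z points along the fingers, y is the line along which they close (so a half turn about z gives the same grasp; the last joint's range is limited). The gripper opens to 92 mm and grips with 3 to 60 N. Pads are 19 mm wide; open, the fingers measure 130 mm over their backs; the gripper's body (75 mm by 190 mm) begins 47 mm behind the grasp point.
Start: joints at [-1.013, 0.501, -0.427, 1.55, 0.221, 1.138, -0.21], TCP at [0.189, 0.622, 0.238] pointing down, gripper open.
Joint ranges: [-2.88, 2.88], [-0.31, 2.03], [-1.54, 1.56], [0.2, 2.42], [-1.41, 4.55], [0.19, 2.02], [-2.57, 2.57]. Speed limits (rad/s): [2.57, 2.57, 3.14, 3.14, 3.14, 3.14, 3.14].

INTERFACE

Orientations are given as a rotation vector (axis times angle).
In Python, from bench import observe, grab_frame, camera_info, hand_in gives the robot as it stands.
- The arm moves only by the tool move_arm, never from a script. Its argument "motion" is one flat list of numbers, 5 for each row, row after row: the closure, from 0 (fully open) to 1 (shut), then the shift along the world's x, y, z as a fraction of full scale, then the turn about the world's z as a fraction of full scale. In form: [fingers, x, y, z, twist, fingers, x, y, z, twist, ...]. A call has exactly 10 rows; each row shifts and turns the commanded pose from where the row before left it; what a row does not reach is not made up. Full scale, the value 1, is 200 mm for a shift and 60 degrees for a turn. A row lasts 1/10 s, in which the tool goes at most 50 mm and 8.59 degrees, less where a joint would pass 70% of its speed; a pose out of reach is approached as far as the arm can. A call with a number of a shift or a turn outside -1 to 1 is refused whole. A call with a gripper value outside its range is refused whole. The fingers move at their own pace and stop on an object; the grip force is fixed at half the most. Time passes only in rows, so rows that do not move let the fingers close, or fill a call up. It gives the time, the measured TCP pose, the force, the opening and the grip force at its end, in the units of the state.
- observe(): the state, without advancing time (a new reading comes with each control period).
- grab_frame(name): name is "scene" or "top"; returns (picture, depth): 400x640x3 uint8, blue, green, red; 400x640 float32, m along the optical axis (not along the pixel's ray), 0 where there is no reading.
- camera_info(name): a dict with "fx", "fy", "cx", "cy" (pixels), "R" (3x3) and "t" (3): a world point X has camera coordinates R X + t. Camera axes: x right, y down, z forward; pixel columns grow to the right and rows downward; lengths in m; the calibration is good to about 2 mm. A picture is of the moment at which its call begins. camera_info takes no time and is no camera call.
- hand_in(): hands the job in; it is judged then, once.
The state is a dict: "clock": time; "q": joint angles; "qd": joint speeds; "joint_torque": joint torques, N m; "tool_pos": TCP position; "tool_rot": TCP orientation; "wrist_force": force on the tool from outside, world axes, zero at the start; "ft_torque": the same for the moment, N m; "width": opening from 0.0 (shut) to 1.0 (fully open); "finger_force": force on a finger pad.
Only numpy, scipy, OpenCV 4.12 (cv2) and the standard library are available. Lean on these libraries where they do the work, as an engineer would, in place of code of your own. Each camera call takes 0.05 s, during which the arm holds its last target. There are 200 camera calls.

## Working session

There is one attempt and no reset: what is moved stays moved. The work goes in short steps, Python scripts to look and compute and a tool call to move; the robot and the scene stay as the last step left them, time stands still between calls to the robot, and variables do not carry over. Pictures are saved under pics/ and viewed, at most 10 in all, crops included, and the job is handed in when it is done.

Besides the shell and the picture viewer there is one more tool, called as name(argument=value, ...) on one line, values as JSON. move_arm: Moves the arm, as the interface text tells. Its arguments: {"type":"object","properties":{"motion":{"type":"array","items":{"type":"number"}}},"required":["motion"]}

```bash
mkdir -p pics; ls; cat > h.py <<'E'
import numpy as np, cv2
from bench import *
def cloud(n):
    p,d=grab_frame(n); c=camera_info(n); v,u=np.mgrid[:400,:640]
    C=np.stack([(u-c['cx'])/c['fx']*d,(v-c['cy'])/c['fy']*d,d],-1)
    W=(C-np.array(c['t']))@np.array(c['R'])
    W[d<=0]=np.nan
    return p,W
E
python3 - <<'E'
from h import *
for n in('scene','top'):
    p,W=cloud(n); cv2.imwrite(f'pics/{n}0.png',p); np.savez(f'{n}0.npz',p=p,W=W)
    c=camera_info(n); print(n,-np.array(c['R']).T@c['t'],c['fx'])
s=observe(); print(s)
E
```

```text
pics
scene [ 1.16647337 -0.19167656  1.15675671] 364.0740451012752
top [ 0.25662785 -0.006028    1.32741957] 410.11950647924306
{'clock': 0.1, 'q': array([-1.01280314,  0.50174627, -0.42682659,  1.55135675,  0.22081737,
        1.13832343, -0.21032966]), 'qd': array([-5.67723595e-05, -2.36407129e-03, -3.78044078e-04, -3.13228356e-03,
       -4.79159906e-05,  7.07662492e-05, -3.09337880e-04]), 'joint_torque': array([-1.07962842e-02, -5.67866707e+01, -5.83803758e+00, -2.79915118e+01,
       -6.89124665e-02,  2.39810144e-02,  3.14465092e-05]), 'tool_pos': array([0.18870353, 0.62135137, 0.23678396]), 'tool_rot': array([-4.61270140e-01, -3.10723389e+00,  2.74465051e-03]), 'wrist_force': array([-0.02122464,  0.62838928, -0.18733439]), 'ft_torque': array([ 0.01761533, -0.03634856,  0.01137976]), 'finger_force': 0.0, 'width': 0.9987996045578419}
```

View pics/top0.png

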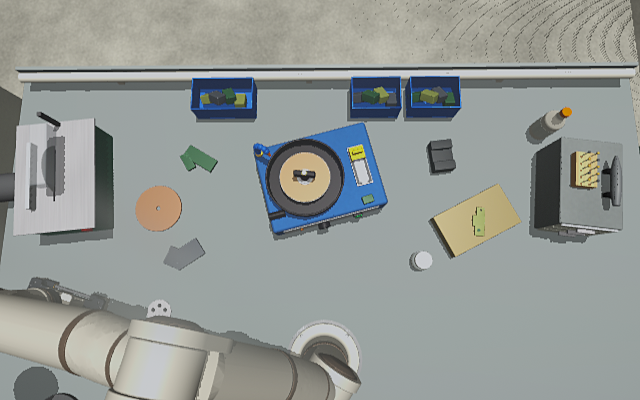

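View pics/scene0.png

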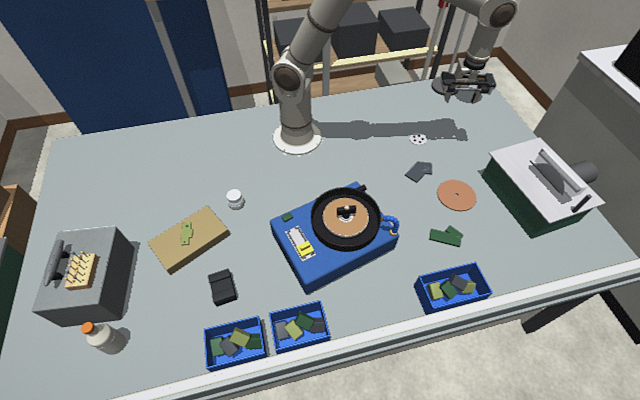

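The top view shows the machine with the bowl centre near (305,177), the yellow catch at (357,152) on its white strip, the knob bar at about (304,175), and the jade blank at (368,198). The machine is turned by roughly +15°.

```bash
python3 - <<'E'
from h import *
for n in('top','scene'):
    z=np.load(n+'0.npz'); p=z['p'].astype(int); W=z['W']; b,g,r=p[...,0],p[...,1],p[...,2]; Z=W[...,2]
    near=(np.hypot(W[...,0]-.5,W[...,1])<.4)
    blue=(b>120)&(r<80)&near&(abs(Z-.105)<.006)
    P=W[blue]; rect=cv2.minAreaRect(P[:,:2].astype(np.float32)); print(n,'deck',rect,np.median(P[:,2]),len(P)); print(cv2.boxPoints(rect))
    yel=(r>150)&(g>130)&(b<90)&near&(Z>.115)&(Z<.16)
    P=W[yel]; print('yel',len(P),P.mean(0)); print('  top ridge',P[P[:,2]>.137].mean(0) if (P[:,2]>.137).any() else 0, P[:,2].max(),cv2.minAreaRect(P[:,:2].astype(np.float32)))
    rim=near&(abs(Z-.148)<.003)&(r<90)
    # bar top
    bar=near&(Z>.18)&(Z<.2)&(np.hypot(W[...,0]-np.nanmedian(W[rim][:,0]),W[...,1]-np.nanmedian(W[rim][:,1]))<.09)
    P=W[bar]; print('bar',len(P),P.mean(0),cv2.minAreaRect(P[:,:2].astype(np.float32)))
    R=W[rim][:,:2]
    from scipy.optimize import least_squares
    f=least_squares(lambda q:np.hypot(R[:,0]-q[0],R[:,1]-q[1])-q[2],[np.median(R[:,0]),np.median(R[:,1]),.115],loss='soft_l1',f_scale=.003); print('rim',f.x,len(R))
    vs,us=(([100,250],[240,400]) if n=='top' else ([170,300],[255,405]))
    cv2.imwrite(f'pics/{n}c.png',cv2.resize(z['p'][vs[0]:vs[1],us[0]:us[1]],None,fx=5,fy=4 if 0 else 4,interpolation=2)[:600,:800])
E
```

```text
top deck ((0.5517065525054932, 0.012732386589050293), (0.2653568983078003, 0.3568917512893677), 14.958250045776367) 0.10520121616752341 3590
[[ 0.3774644   0.15088516]
 [ 0.46958363 -0.19391301]
 [ 0.7259487  -0.12542039]
 [ 0.6338295   0.21937779]]
yel 156 [ 0.61677865 -0.0942477   0.13291395]
  top ridge [ 0.61798478 -0.10090196  0.14742644] 0.15148700824618955 ((0.6095463633537292, 0.03417185693979263), (0.044522516429424286, 0.31361207365989685), 3.020811080932617)
bar 131 [0.5383964  0.05719055 0.18971215] ((0.5395112037658691, 0.05690930038690567), (0.06065812706947327, 0.016783753409981728), 85.92212677001953)
rim [0.53934096 0.05688401 0.11472059] 337
scene deck ((0.5577756762504578, 0.012024745345115662), (0.2651120722293854, 0.35503461956977844), 14.888887405395508) 0.10439314046941091 2725
[[ 0.38405782  0.14952242]
 [ 0.47528237 -0.19359225]
 [ 0.73149353 -0.12547293]
 [ 0.640269    0.21764174]]
yel 31 [ 0.62640078 -0.08728962  0.12957101]
  top ridge [ 0.62657411 -0.10314706  0.14436362] 0.14646839660364436 ((0.6239356994628906, 0.03534182906150818), (0.041551753878593445, 0.3229101896286011), 0.7270416617393494)
bar 102 [0.54635222 0.05638319 0.18757031] ((0.5448333621025085, 0.05716991052031517), (0.0631781667470932, 0.018557431176304817), 84.7996826171875)
rim [0.54491494 0.05734014 0.11445814] 245
```

View pics/topc.png

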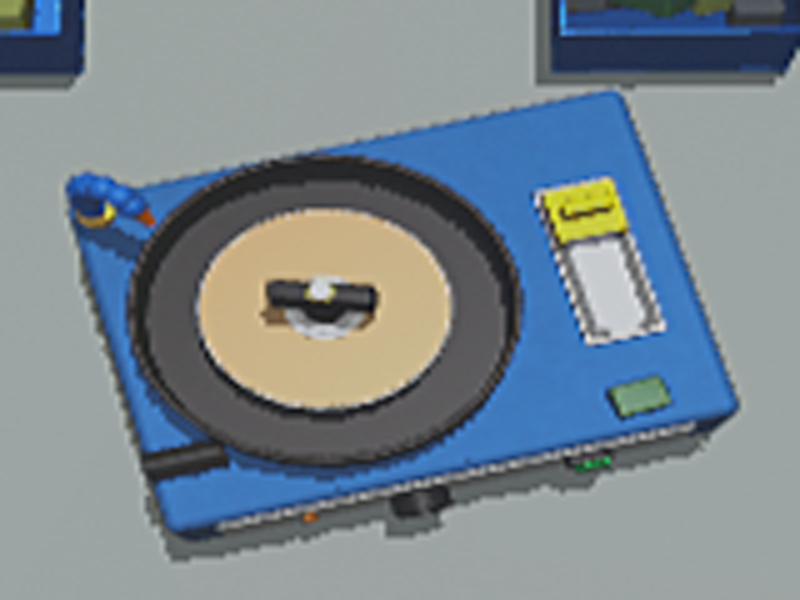

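Both cameras agree on sizes, heights (ridge top 0.147 m, bar top 0.19 m) and yaw 15°. They differ by 6 mm in x. I'll use the mean: axis at about (0.543, 0.057) and ridge at about (0.622, −0.102). Now I'll move over.

move_arm(motion=[0, 0.125, -0.21, 0.03, -0.097, 0, 0.125, -0.21, 0.03, -0.097, 0, 0.125, -0.21, 0.03, -0.097, 0, 0.125, -0.21, 0.03, -0.097, 0, 0.125, -0.21, 0.03, -0.097, 0, 0.125, -0.21, 0.03, -0.097, 0, 0.125, -0.21, 0.03, -0.097, 0, 0.125, -0.21, 0.03, -0.097, 0, 0.125, -0.21, 0.03, -0.097, 0, 0.125, -0.21, 0.03, -0.097])

```text
clock: 1.1
tool_pos: [0.4393, 0.2, 0.2979]
tool_rot: [-1.92, -2.487, -0.0]
wrist_force: [1.0, 0.4, -0.2]
width: 1.0
finger_force: 0.0
```

move_arm(motion=[0, 0.114, -0.189, 0, 0, 0, 0.114, -0.189, 0, 0, 0, 0.114, -0.189, 0, 0, 0, 0.114, -0.189, 0, 0, 0, 0.114, -0.189, 0, 0, 0, 0.114, -0.189, 0, 0, 0, 0.114, -0.189, 0, 0, 0, 0.114, -0.189, 0, 0, 0, 0, 0, -0.2, 0, 0, 0, 0, -0.2, 0])

```text
clock: 2.1
tool_pos: [0.6224, -0.103, 0.2174]
tool_rot: [1.917, 2.485, 0.001]
wrist_force: [0.2, 0.3, -0.6]
width: 0.997
finger_force: 0.0
```

```bash
python3 - <<'E'
from h import *
s=observe(); print(s['q'].round(2),s['tool_pos'],s['tool_rot'])
for n in('top','scene'):
    p,W=cloud(n); c=camera_info(n)
    def px(X):
        k=np.array(c['R'])@X+c['t']; return int(c['fx']*k[0]/k[2]+c['cx']),int(c['fy']*k[1]/k[2]+c['cy'])
    u,v=px(s['tool_pos']); print(n,u,v)
    cv2.imwrite(f'pics/{n}1.png',cv2.resize(p[v-60:v+60,u-80:u+80],None,fx=5,fy=5) if n=='scene' else p[:, :])
E
```

```text
[ 0.    0.45  0.16  1.64 -0.08  1.05  0.44] [ 0.62235863 -0.10295738  0.21736241] [1.91699264e+00 2.48542274e+00 1.34825404e-03]
top 359 141
scene 303 233
```

View pics/scene1.png

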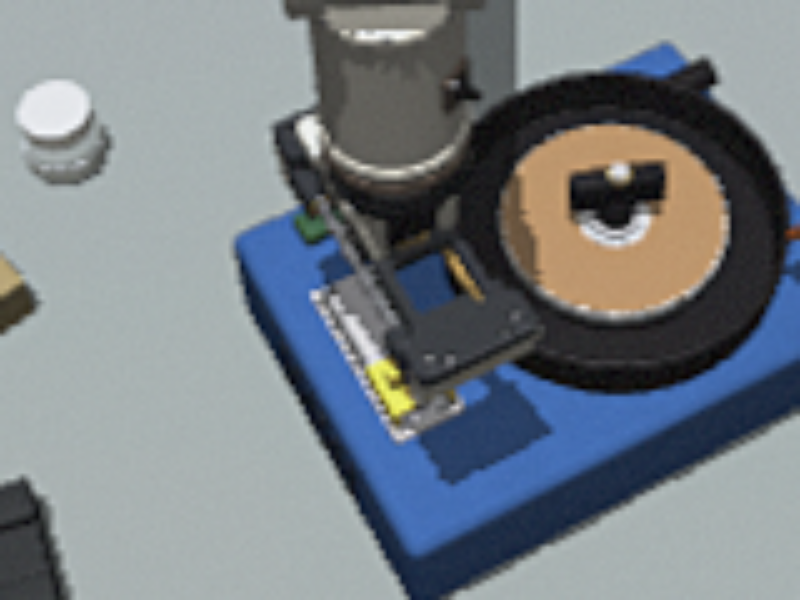

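The scene crop shows the open jaws hanging centred over the yellow ridge at about (395,385), straddling it along the slide direction. I'll lower and close.

move_arm(motion=[0, 0, 0, -0.12, 0, 0, 0, 0, -0.12, 0, 0, 0, 0, -0.09, 0, 0, 0, 0, -0.04, 0, 0, 0, 0, 0, 0, 1, 0, 0, 0, 0, 1, 0, 0, 0, 0, 1, 0, 0, 0, 0, 1, 0, 0, 0, 0, 1, 0, 0, 0, 0])

```text
clock: 3.2
tool_pos: [0.6214, -0.1005, 0.1441]
tool_rot: [1.914, 2.491, 0.001]
wrist_force: [0.2, -0.1, -0.3]
width: 0.614
finger_force: 0.0
```

Fingers are still closing.

move_arm(motion=[1, 0, 0, 0, 0, 1, 0, 0, 0, 0, 1, 0, 0, 0, 0, 1, 0, 0, 0, 0, 1, 0, 0, 0, 0, 1, 0, 0, 0, 0, 1, 0, 0, 0, 0, 1, 0, 0, 0, 0, 1, 0, 0, 0, 0, 1, 0, 0, 0, 0])

```text
clock: 4.2
tool_pos: [0.6201, -0.1008, 0.1436]
tool_rot: [-1.914, -2.489, 0.002]
wrist_force: [-5.1, -0.3, 3.8]
width: 0.104
finger_force: 30.0
```

move_arm(motion=[1, -0.034, -0.009, 0, 0, 1, -0.034, -0.009, 0, 0, 1, -0.034, -0.009, 0, 0, 1, -0.034, -0.009, 0, 0, 1, -0.034, -0.009, 0, 0, 1, -0.034, -0.009, 0, 0, 1, -0.034, -0.009, 0, 0, 1, -0.034, -0.009, 0, 0, 1, 0, 0, 0, 0, 1, 0, 0, 0, 0])

```text
clock: 5.2
tool_pos: [0.5667, -0.1149, 0.1437]
tool_rot: [1.914, 2.491, 0.0]
wrist_force: [2.7, -0.7, -4.0]
width: 0.105
finger_force: 30.0
```

move_arm(motion=[0.6, 0, 0, 0, 0, 0.6, 0, 0, 0, 0, 0.6, 0, 0, 0, 0, 0.6, 0, 0, 0, 0, 0.6, 0, 0, 0.1, 0, 0.6, 0, 0, 0.1, 0, 1, 0, 0, 0.1, 0, 1, 0, 0, 0.1, 0, 1, 0, 0, 0, 0, 1, 0, 0, 0, 0])

```text
clock: 6.2
tool_pos: [0.5669, -0.1148, 0.2238]
tool_rot: [1.914, 2.491, 0.001]
wrist_force: [-1.6, 0.5, 0.6]
width: 0.101
finger_force: 0.0
```

```bash
python3 - <<'E'
from h import *
s=observe(); print(s['q'].round(2),s['tool_pos'],s['width'])
for n in('scene','top'):
    p,W=cloud(n); q=p.astype(int); b,g,r=q[...,0],q[...,1],q[...,2]
    near=(np.hypot(W[...,0]-.6,W[...,1]+.1)<.12)&(W[...,2]>.1)&(W[...,2]<.135)
    m=near&(r>120)&(g<80)&(b<80); P=W[m]; print(n,'red',len(P),P.mean(0) if len(P) else 0, P.min(0) if len(P) else 0,P.max(0) if len(P) else 0)
    m=near&(r>150)&(g>130)&(b<90); P=W[m]; print('yel',len(P),P.mean(0) if len(P) else 0)
    v,u=(240,300)
    if n=='scene': cv2.imwrite('pics/scene2.png',cv2.resize(p[190:290,240:373],None,fx=6,fy=6)[:600,:800])
E
```

```text
[ 0.02  0.36  0.17  1.77 -0.07  1.02  0.47] [ 0.5668745  -0.11481267  0.22383293] 0.10059754789738706
scene red 24 [ 0.62255378 -0.10104939  0.12288182] [ 0.61315807 -0.11002144  0.11890368] [ 0.6317247  -0.09348933  0.12693009]
yel 49 [ 0.5760107  -0.11705559  0.12679745]
top red 0 0 0 0
yel 0 0
```

View pics/scene2.png

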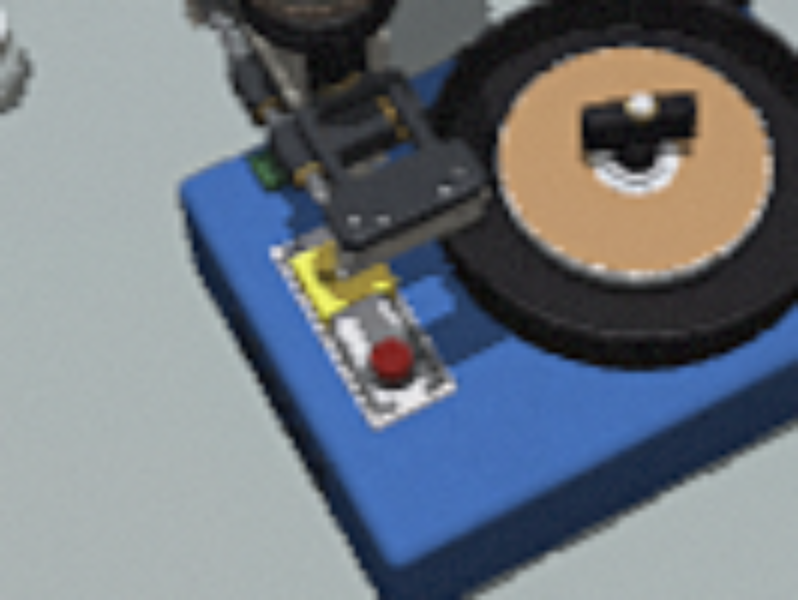

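The red plunger shows at (390,360) in the crop, exposed and measured at about (0.620, −0.101, 0.123), which agrees with the closed ridge position. The catch is open. I'll press with the closed fingertips.

move_arm(motion=[1, 0.133, 0.035, 0, 0, 1, 0.133, 0.035, 0, 0, 1, 0, 0, -0.2, 0, 1, 0, 0, -0.2, 0, 1, 0, 0, -0.02, 0, 1, 0, 0, -0.02, 0, 1, 0, 0, -0.02, 0, 1, 0, 0, -0.02, 0, 1, 0, 0, -0.02, 0, 1, 0, 0, 0, 0])

```text
clock: 7.3
tool_pos: [0.6211, -0.1017, 0.126]
tool_rot: [1.913, 2.488, 0.002]
wrist_force: [-2.4, -0.8, 5.2]
width: 0.008
finger_force: 2.3
```

move_arm(motion=[1, 0, 0, -0.01, 0, 1, 0, 0, -0.01, 0, 1, 0, 0, -0.01, 0, 1, 0, 0, 0, 0, 1, 0, 0, 0, 0, 1, 0, 0, 0, 0, 1, 0, 0, 0, 0, 1, 0, 0, 0, 0, 1, 0, 0, 0, 0, 1, 0, 0, 0, 0])

```text
clock: 8.3
tool_pos: [0.6214, -0.1018, 0.1249]
tool_rot: [1.913, 2.487, 0.004]
wrist_force: [-13.4, 0.6, 33.8]
width: 0.005
finger_force: 17.3
```

Plunger bottomed at 34 N with the tip 9 mm lower. I'll lift and go above the knob.

move_arm(motion=[1, 0, 0, 0.2, 0, 1, 0, 0, 0.2, 0, 0, 0, 0, 0.2, 0, 0, -0.1, 0.199, 0, -0.082, 0, -0.1, 0.199, 0, -0.082, 0, -0.1, 0.199, 0, -0.082, 0, -0.1, 0.199, 0, -0.082, 0, 0, 0, 0, 0, 0, 0, 0, 0, 0, 0, 0, 0, 0, 0])

```text
clock: 9.3
tool_pos: [0.5409, 0.0572, 0.2387]
tool_rot: [2.311, 2.125, 0.002]
wrist_force: [0.2, -1.1, -0.2]
width: 0.652
finger_force: 0.0
```

```bash
cat > k.py <<'E'
from h import *
s=observe(); r=s['tool_rot']; print(s['clock'],s['q'].round(2),s['tool_pos'].round(4),'close deg',(2*np.degrees(np.arctan2(r[1],r[0]))-90)%180,'w',s['width'],s['wrist_force'].round(1),s['ft_torque'].round(3))
p,W=cloud('scene'); q=p.astype(int); b,g,r=q[...,0],q[...,1],q[...,2]; Z=W[...,2]
near=(np.hypot(W[...,0]-.6226,W[...,1]+.101)<.03)&(Z>.1)&(Z<.13)&(r>120)&(g<80)&(b<80)
print('red',near.sum(),W[near].mean(0),W[near].max(0))
m=(np.hypot(W[...,0]-.545,W[...,1]-.057)<.05)&(Z>.17)&(Z<.197)&(r<90); P=W[m]
print('bar',len(P),P.mean(0),cv2.minAreaRect(P[:,:2].astype(np.float32)))
import time; cv2.imwrite(f"pics/k{int(s['clock']*10)}.png",cv2.resize(p[170:270,280:413],None,fx=6,fy=6)[:600,:800])
E
python3 k.py; ls pics
```

```text
9.3 [-0.29  0.28  0.17  1.84 -0.05  1.03 -0.19] [0.5409 0.0572 0.2387] close deg 175.18742072763825 w 0.652326225235069 [ 0.2 -1.1 -0.2] [-0.129  0.048 -0.003]
red 30 [ 0.62418312 -0.10146547  0.11743245] [ 0.63325032 -0.09182136  0.12249359]
bar 47 [0.5476182  0.03626477 0.18194036] ((0.5446007251739502, 0.0512167289853096), (0.018247539177536964, 0.05169675871729851), 1.8367459774017334)
k93.png
scene0.png
scene1.png
scene2.png
scenec.png
top0.png
top1.png
topc.png
```

View pics/k93.png

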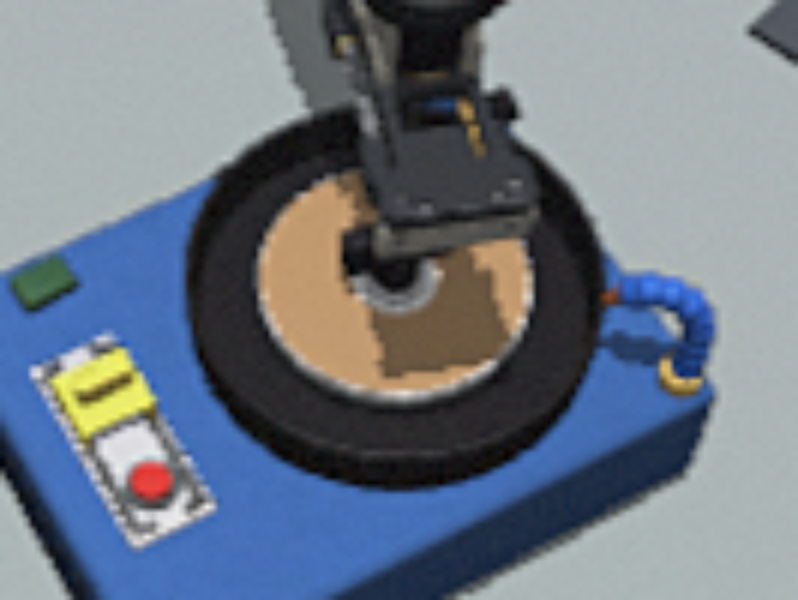

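The crop shows the catch open, the plunger low at (150,482), and the jaws straddling the bar across its thickness. I'll lower and grip.

move_arm(motion=[0.3, 0, 0, -0.12, 0, 0.3, 0, 0, -0.12, 0, 0.3, 0, 0, -0.09, 0, 1, 0, 0, 0, 0, 1, 0, 0, 0, 0, 1, 0, 0, 0, 0, 1, 0, 0, 0, 0, 1, 0, 0, 0, 0, 1, 0, 0, 0, 0, 1, 0, 0, 0, 0])

```text
clock: 10.35
tool_pos: [0.5419, 0.058, 0.1724]
tool_rot: [2.31, 2.125, 0.004]
wrist_force: [4.9, -1.0, -2.1]
width: 0.173
finger_force: 29.5
```

Gripped (16 mm). I'll feel the thread with a small counter-clockwise turn.

move_arm(motion=[1, 0, 0, 0, 0.03, 1, 0, 0, 0, 0.03, 1, 0, 0, 0, 0.03, 1, 0, 0, 0, 0.03, 1, 0, 0, 0, 0.03, 1, 0, 0, 0, 0.03, 1, 0, 0, 0, 0, 1, 0, 0, 0, 0, 1, 0, 0, 0, 0, 1, 0, 0, 0, 0])

```text
clock: 11.35
tool_pos: [0.5415, 0.0579, 0.1724]
tool_rot: [2.099, 2.334, 0.003]
wrist_force: [3.6, -2.0, -1.1]
width: 0.172
finger_force: 29.9
```

```bash
cat > s.py <<'E'
from bench import *; import numpy as np
s=observe(); r=s['tool_rot']; print(s['clock'],'q7',s['q'][6].round(2),s['tool_pos'].round(4),'close deg',(2*np.degrees(np.arctan2(r[1],r[0]))-90)%180,'w',s['width'],s['wrist_force'].round(1),s['ft_torque'].round(3),s['joint_torque'].round(2))
E
python3 s.py
```

```text
11.35 q7 -0.0 [0.5415 0.0579 0.1724] close deg 6.047864196868403 w 0.17229209598431008 [ 3.6 -2.  -1.1] [-0.396 -0.934 -0.068] [ -1.22 -46.45   0.28 -22.05  -0.58   1.6    0.05]
```

move_arm(motion=[1, 0, 0, 0, 0.03, 1, 0, 0, 0, 0.03, 1, 0, 0, 0, 0.03, 1, 0, 0, 0, 0.03, 1, 0, 0, 0, 0.03, 1, 0, 0, 0, 0.03, 1, 0, 0, 0, 0.03, 1, 0, 0, 0, 0.03, 1, 0, 0, 0, 0.03, 1, 0, 0, 0, 0.03])

```text
clock: 12.35
tool_pos: [0.541, 0.0577, 0.1723]
tool_rot: [1.708, 2.634, 0.001]
wrist_force: [4.0, -1.7, -0.1]
width: 0.174
finger_force: 30.1
```

```bash
python3 s.py
```

```text
12.35 q7 0.29 [0.541  0.0577 0.1723] close deg 24.074406232690123 w 0.17441334019936872 [ 4.  -1.7 -0.1] [-0.566 -0.825 -0.405] [ -2.53 -45.62  -1.21 -21.75  -0.5    1.39   0.19]
```

move_arm(motion=[1, 0, 0, 0.001, 0.06, 1, 0, 0, 0, 0.06, 1, 0, 0, 0.001, 0.06, 1, 0, 0, 0, 0.06, 1, 0, 0, 0.001, 0.06, 1, 0, 0, 0, 0.06, 1, 0, 0, 0.001, 0.06, 1, 0, 0, 0, 0.06, 1, 0, 0, 0, 0, 1, 0, 0, 0, 0])

```text
clock: 13.35
tool_pos: [0.5402, 0.0572, 0.1724]
tool_rot: [1.001, 2.977, -0.001]
wrist_force: [3.6, -3.3, -2.5]
width: 0.173
finger_force: 30.0
```

```bash
python3 s.py; python3 k.py
```

```text
13.35 q7 0.75 [0.5402 0.0572 0.1724] close deg 52.830815267684386 w 0.17329235201309726 [ 3.6 -3.3 -2.5] [-0.689 -0.972 -0.176] [ -2.23 -47.43  -2.45 -22.93  -0.97   1.36   0.22]
13.35 [-0.12  0.36 -0.04  1.89  0.02  0.89  0.75] [0.5402 0.0572 0.1724] close deg 52.830815267684386 w 0.17329235201309726 [ 3.6 -3.3 -2.5] [-0.689 -0.972 -0.176]
red 29 [ 0.62371431 -0.10193524  0.11771506] [ 0.63091551 -0.09177046  0.1221042 ]
bar 96 [0.55541696 0.04916176 0.18447818] ((0.5476629137992859, 0.05125907436013222), (0.047831837087869644, 0.038040533661842346), 5.174321174621582)
```

Counter-clockwise gives: 58° turned, jaw opening unchanged (no slip), steady small resisting moment of about 0.15 N·m. Carrying on.

move_arm(motion=[1, 0, 0, 0.0003, 0.1, 1, 0, 0, 0.0003, 0.1, 1, 0, 0, 0.0003, 0.1, 1, 0, 0, 0.0003, 0.1, 1, 0, 0, 0.0003, 0.1, 1, 0, 0, 0.0003, 0.1, 1, 0, 0, 0.0003, 0.1, 1, 0, 0, 0.0003, 0.1, 1, 0, 0, 0.0003, 0.1, 1, 0, 0, 0.0003, 0.1])

```text
clock: 14.4
tool_pos: [0.5397, 0.0554, 0.1725]
tool_rot: [0.627, -3.077, 0.004]
wrist_force: [4.0, -6.5, -4.5]
width: 0.17
finger_force: 29.9
```

```bash
python3 s.py
```

```text
14.4 q7 1.72 [0.5397 0.0554 0.1725] close deg 113.02234695189921 w 0.1704831657983191 [ 4.  -6.5 -4.5] [-1.384 -0.995 -0.122] [ -5.04 -48.54  -6.14 -23.82  -2.12   1.02  -1.13]
```

move_arm(motion=[1, 0.003, -0.005, 0.0003, 0.08, 1, 0.002, -0.005, 0.0003, 0.08, 1, 0, 0, 0.0003, 0.08, 1, 0, 0, 0.0003, 0.08, 1, 0, 0, 0.0003, 0.08, 1, 0, 0, 0.0003, 0.08, 1, 0, 0, 0.0003, 0.08, 1, 0, 0, 0.0003, 0.08, 1, 0, 0, 0, 0, 1, 0, 0, 0, 0])

```text
clock: 15.4
tool_pos: [0.5406, 0.0542, 0.1726]
tool_rot: [1.599, -2.702, 0.002]
wrist_force: [5.2, -4.3, -6.1]
width: 0.175
finger_force: 29.9
```

```bash
python3 s.py
```

```text
15.4 q7 2.34 [0.5406 0.0542 0.1726] close deg 151.22201383416606 w 0.1746002369834927 [ 5.2 -4.3 -6.1] [-0.897 -0.982 -0.052] [ -2.78 -49.13  -7.03 -24.05  -1.47   1.26   0.14]
```

Turned 156° so far. I'll release, lift, go back half a turn and regrip.

move_arm(motion=[0.5, 0, 0, 0, 0, 0.5, 0, 0, 0, 0, 0.5, 0, 0, 0, 0, 0.5, 0, 0, 0, 0, 0.5, 0, 0, 0.12, 0, 0.5, 0, 0, 0.12, 0, 0.5, 0, 0, 0, -0.125, 0.5, 0, 0, 0, -0.125, 0.5, 0, 0, 0, -0.125, 0.5, 0, 0, 0, -0.125])

```text
clock: 16.4
tool_pos: [0.5408, 0.0567, 0.2218]
tool_rot: [0.839, -3.027, -0.0]
wrist_force: [0.1, 0.1, -0.3]
width: 0.499
finger_force: 0.0
```

move_arm(motion=[0.5, 0, 0, 0, -0.125, 0.5, 0, 0, 0, -0.125, 0.5, 0, 0, 0, -0.125, 0.5, 0, 0, 0, -0.125, 0.5, 0, 0, 0, -0.125, 0.5, 0, 0, 0, -0.125, 0.5, 0, 0, 0, -0.125, 0.5, 0, 0, 0, -0.125, 0.5, 0, 0, 0, -0.125, 0.5, 0, 0, 0, -0.125])

```text
clock: 17.4
tool_pos: [0.5407, 0.0568, 0.2216]
tool_rot: [-1.177, -2.912, -0.0]
wrist_force: [0.3, 0.1, -0.2]
width: 0.504
finger_force: 0.0
```

move_arm(motion=[0.5, 0, 0, 0, -0.125, 0.5, 0, 0, 0, -0.125, 0.5, 0, 0, 0, -0.125, 0.5, 0, 0, 0, -0.125, 0.5, 0, 0, 0, -0.125, 0.5, 0, 0, 0, -0.125, 0.5, 0, 0, 0, -0.125, 0.5, 0, 0, 0, -0.125, 0.5, 0, 0, 0, -0.125, 0.5, 0, 0, 0, -0.125])

```text
clock: 18.4
tool_pos: [0.5407, 0.0569, 0.2216]
tool_rot: [-2.707, -1.594, 0.0]
wrist_force: [-0.2, -0.2, -0.1]
width: 0.5
finger_force: 0.0
```

```bash
python3 k.py
```

```text
18.4 [-0.27  0.3   0.13  1.85 -0.05  1.   -0.62] [0.5407 0.0569 0.2216] close deg 150.97877784622972 w 0.5002955480810852 [-0.2 -0.2 -0.1] [-0.076  0.142 -0.022]
red 32 [ 0.62393194 -0.10132177  0.11587171] [ 0.63277632 -0.09125776  0.12078189]
bar 4 [0.56000551 0.08441802 0.18381894] ((0.5596197247505188, 0.08442830294370651), (0.0012490488588809967, 0.0063596609979867935), 61.1959342956543)
```

move_arm(motion=[0.5, 0, 0, -0.12, 0, 0.5, 0, 0, -0.115, 0, 0.5, 0, 0, 0, 0, 1, 0, 0, 0, 0, 1, 0, 0, 0, 0, 1, 0, 0, 0, 0, 1, 0, 0, 0, 0, 1, 0, 0, 0, 0, 1, 0, 0, 0, 0, 1, 0, 0, 0, 0])

```text
clock: 19.45
tool_pos: [0.5421, 0.0562, 0.1755]
tool_rot: [2.703, 1.599, 0.003]
wrist_force: [1.8, -1.6, 4.8]
width: 0.173
finger_force: 29.9
```

move_arm(motion=[1, 0, 0, 0.0003, 0.1, 1, 0, 0, 0.0003, 0.1, 1, 0, 0, 0.0003, 0.1, 1, 0, 0, 0.0003, 0.1, 1, 0, 0, 0.0003, 0.1, 1, 0, 0, 0.0003, 0.1, 1, 0, 0, 0.0003, 0.1, 1, 0, 0, 0.0003, 0.1, 1, 0, 0, 0.0003, 0.1, 1, 0, 0, 0.0003, 0.1])

```text
clock: 20.45
tool_pos: [0.5419, 0.0552, 0.1755]
tool_rot: [1.542, 2.736, 0.001]
wrist_force: [3.2, -2.9, -0.5]
width: 0.236
finger_force: 45.1
```

```bash
python3 s.py
```

```text
20.45 q7 0.36 [0.5419 0.0552 0.1755] close deg 31.190971528481256 w 0.2358191434284177 [ 3.2 -2.9 -0.5] [-0.69  -0.733 -1.538] [ -4.13 -46.52  -3.19 -22.74  -0.15   1.07   0.27]
```

View first.

Now the jaws widened and the moment rose to 1.5 N·m: a hard stop. I'll look before going on.

```bash
python3 k.py
```

```text
20.45 [-0.09  0.35 -0.07  1.89  0.03  0.9   0.36] [0.5419 0.0552 0.1755] close deg 31.190971528481256 w 0.2358191434284177 [ 3.2 -2.9 -0.5] [-0.69  -0.733 -1.538]
red 31 [ 0.62227099 -0.10136344  0.11300712] [ 0.63147392 -0.09123276  0.11903197]
bar 82 [0.55010458 0.04138867 0.18405887] ((0.5546337962150574, 0.04291491210460663), (0.05782607942819595, 0.026038464158773422), 40.46455001831055)
```

View pics/k204.png

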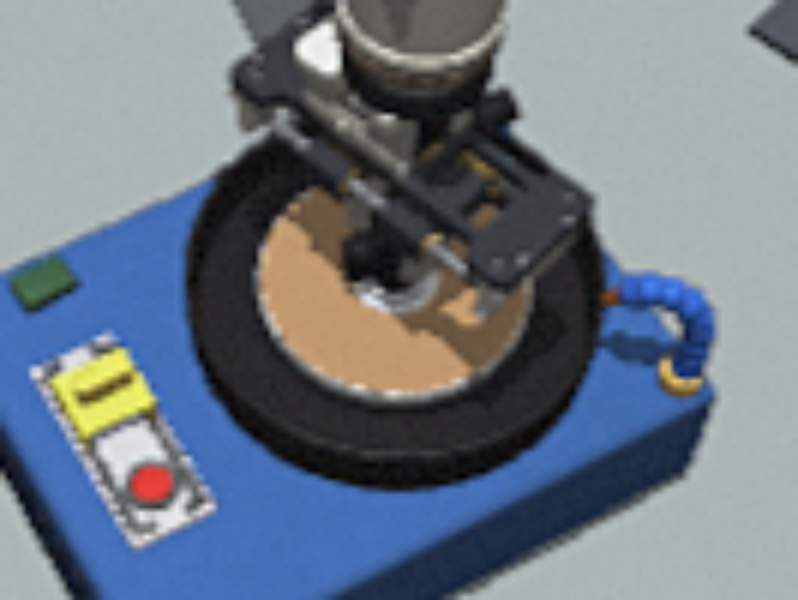

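```bash
python3 - <<'E'
from h import *
for i in range(4):
    p,W=cloud('scene'); q=p.astype(int); b,g,r=q[...,0],q[...,1],q[...,2]; Z=W[...,2]
    d=np.hypot(W[...,0]-.6226,W[...,1]+.101)
    m=(d<.03)&(r>120)&(g<80)&(b<80); dk=(d<.1)&(b>120)&(r<80)&(abs(Z-.105)<.01)
    y=(r>150)&(g>130)&(b<90)&(np.hypot(W[...,0]-.57,W[...,1]+.115)<.05)&(Z>.11)
    print(m.sum(),np.median(Z[m]),Z[m].std(),'deck',np.median(Z[dk]),'hood',y.sum(),np.median(Z[y]))
E
```

```text
30 0.11275606029574425 0.0014540662808272353 deck 0.10433617006830047 hood 28 0.12887143623392278
31 0.11413753325967273 0.0018756729712260292 deck 0.10435409610818794 hood 31 0.12721659503701702
30 0.11382317031914224 0.0023141741504878856 deck 0.1044163468863758 hood 31 0.12849360545382088
31 0.11311827144653668 0.002722873734527387 deck 0.10451023440175151 hood 30 0.12800531488527706
```

Plunger reads 9 mm above deck, fully down, so the spindle is now locked. A hard stop counter-clockwise means that is the tightening direction. The earlier turn probably rotated the lap until the lock seated. Now clockwise.

move_arm(motion=[1, 0, 0, 0, -0.08, 1, 0, 0, 0, -0.08, 1, 0, 0, 0, -0.08, 1, 0, 0, 0, -0.08, 1, 0, 0, 0, -0.08, 1, 0, 0, 0, -0.08, 1, 0, 0, 0, -0.08, 1, 0, 0, 0, -0.08, 1, 0, 0, 0, -0.08, 1, 0, 0, 0, -0.08])

```text
clock: 21.7
tool_pos: [0.542, 0.0569, 0.1757]
tool_rot: [2.522, 1.87, 0.003]
wrist_force: [4.5, -1.6, 0.8]
width: 0.173
finger_force: 29.9
```

```bash
python3 s.py
```

```text
21.7 q7 -0.42 [0.542  0.0569 0.1757] close deg 163.09822783642204 w 0.1725288085638565 [ 4.5 -1.6  0.8] [-0.44  -0.881  0.158] [ -0.33 -45.5   -0.34 -21.49  -0.65   1.59   0.89]
```

move_arm(motion=[1, 0, 0, 0.0003, -0.092, 1, 0, 0, 0.0003, -0.092, 1, 0, 0, 0.0003, -0.092, 1, 0, 0, 0.0003, -0.092, 1, 0, 0, 0.0003, -0.092, 1, 0, 0, 0.0003, -0.092, 1, 0, 0, 0.0003, -0.092, 1, 0, 0, 0.0003, -0.092, 1, 0, 0, 0.0003, -0.092, 1, 0, 0, 0.0003, -0.092])

```text
clock: 22.7
tool_pos: [0.5426, 0.0562, 0.1762]
tool_rot: [3.102, 0.487, 0.005]
wrist_force: [7.0, -2.8, -0.6]
width: 0.174
finger_force: 29.9
```

```bash
python3 s.py
```

```text
22.7 q7 -1.3 [0.5426 0.0562 0.1762] close deg 107.83831342035444 w 0.1736528131954442 [ 7.  -2.8 -0.6] [-0.71  -1.243  0.154] [ -1.04 -45.73   0.74 -21.25  -0.87   2.18   1.04]
```

move_arm(motion=[1, 0, 0, 0.0003, -0.09, 1, 0, 0, 0.0003, -0.09, 1, 0, 0, 0.0003, -0.09, 1, 0, 0, 0.0003, -0.09, 1, 0, 0, 0.0003, -0.09, 1, 0, 0, 0.0003, -0.09, 1, 0, 0, 0.0003, -0.09, 1, 0, 0, 0.0003, -0.09, 1, 0, 0, 0.0003, -0.09, 1, 0, 0, 0, 0])

```text
clock: 23.7
tool_pos: [0.5424, 0.0555, 0.1766]
tool_rot: [3.028, -0.832, 0.006]
wrist_force: [6.3, -5.3, -2.0]
width: 0.174
finger_force: 29.9
```

```bash
python3 s.py
```

```text
23.7 q7 -2.08 [0.5424 0.0555 0.1766] close deg 59.265351276510344 w 0.17409432296418698 [ 6.3 -5.3 -2. ] [-0.932 -1.22   0.006] [ -2.81 -44.47   2.53 -21.39  -1.17   2.2   -0.77]
```

Steady 0.15 N·m clockwise, so it is loosening. Regrip with a half turn and continue.

move_arm(motion=[0.5, 0, 0, 0, 0, 0.5, 0, 0, 0, 0, 0.5, 0, 0, 0, 0, 0.5, 0, 0, 0, 0, 0.5, 0, 0, 0.12, 0, 0.5, 0, 0, 0.12, 0, 0.5, 0, 0, 0, 0.125, 0.5, 0, 0, 0, 0.125, 0.5, 0, 0, 0, 0.125, 0.5, 0, 0, 0, 0.125])

```text
clock: 24.7
tool_pos: [0.5406, 0.0566, 0.2243]
tool_rot: [-3.141, 0.007, 0.001]
wrist_force: [0.2, -0.5, -0.3]
width: 0.506
finger_force: 0.0
```

move_arm(motion=[0.5, 0, 0, 0, 0.125, 0.5, 0, 0, 0, 0.125, 0.5, 0, 0, 0, 0.125, 0.5, 0, 0, 0, 0.125, 0.5, 0, 0, 0, 0.125, 0.5, 0, 0, 0, 0.125, 0.5, 0, 0, 0, 0.125, 0.5, 0, 0, 0, 0.125, 0.5, 0, 0, 0, 0.125, 0.5, 0, 0, 0, 0.125])

```text
clock: 25.7
tool_pos: [0.5406, 0.0565, 0.2242]
tool_rot: [-2.496, -1.907, 0.001]
wrist_force: [-0.9, 0.4, 0.0]
width: 0.497
finger_force: 0.0
```

move_arm(motion=[0.5, 0, 0, 0, 0.125, 0.5, 0, 0, 0, 0.125, 0.5, 0, 0, 0, 0.125, 0.5, 0, 0, 0, 0.125, 0.5, 0, 0, 0, 0.125, 0.5, 0, 0, 0, 0.125, 0.5, 0, 0, 0, 0.125, 0.5, 0, 0, 0, 0.125, 0.5, 0, 0, 0, 0.125, 0.5, 0, 0, 0, 0.125])

```text
clock: 26.7
tool_pos: [0.5406, 0.0565, 0.2242]
tool_rot: [-0.819, -3.032, 0.0]
wrist_force: [0.3, -0.4, 0.7]
width: 0.501
finger_force: 0.0
```

```bash
python3 k.py
```

```text
26.7 [-0.1   0.3  -0.06  1.84  0.02  1.    0.87] [0.5406 0.0565 0.2242] close deg 59.75259077896601 w 0.5007945517735651 [ 0.3 -0.4  0.7] [0.02  0.007 0.03 ]
red 31 [ 0.62223271 -0.10135867  0.11293159] [ 0.63155653 -0.09114404  0.11777097]
bar 87 [0.55071977 0.0542913  0.18725357] ((0.5448929071426392, 0.05695343017578125), (0.01637403480708599, 0.06270783394575119), 59.13574981689453)
```

move_arm(motion=[0.5, 0, 0, -0.12, 0, 0.5, 0, 0, -0.115, 0, 0.5, 0, 0, 0, 0, 1, 0, 0, 0, 0, 1, 0, 0, 0, 0, 1, 0, 0, 0, 0, 1, 0, 0, 0, 0, 1, 0, 0, 0, 0, 1, 0, 0, 0, 0, 1, 0, 0, 0, 0])

```text
clock: 27.75
tool_pos: [0.5414, 0.0562, 0.1781]
tool_rot: [0.828, 3.029, 0.0]
wrist_force: [-1.1, -1.7, 6.0]
width: 0.171
finger_force: 30.0
```

```bash
python3 s.py
```

```text
27.75 q7 0.86 [0.5414 0.0562 0.1781] close deg 59.41538622608212 w 0.17143438822332177 [-1.1 -1.7  6. ] [-0.254  0.294 -0.011] [-4.600e-01 -4.395e+01 -6.500e-01 -2.352e+01 -2.100e-01 -3.900e-01
  1.000e-02]
```

Bar at 149° as expected and regripped. Turn about 165° clockwise in three calls.

move_arm(motion=[1, 0, 0, 0.0003, -0.092, 1, 0, 0, 0.0003, -0.092, 1, 0, 0, 0.0003, -0.092, 1, 0, 0, 0.0003, -0.092, 1, 0, 0, 0.0003, -0.092, 1, 0, 0, 0.0003, -0.092, 1, 0, 0, 0.0003, -0.092, 1, 0, 0, 0.0003, -0.092, 1, 0, 0, 0.0003, -0.092, 1, 0, 0, 0.0003, -0.092])

```text
clock: 28.75
tool_pos: [0.5419, 0.0565, 0.1786]
tool_rot: [2.141, 2.297, 0.002]
wrist_force: [0.3, -0.9, 4.2]
width: 0.17
finger_force: 30.0
```

```bash
python3 s.py
```

```text
28.75 q7 -0.03 [0.5419 0.0565 0.1786] close deg 4.027532171719301 w 0.1696178648170986 [ 0.3 -0.9  4.2] [-0.24  -0.052  0.114] [  0.65 -44.41   0.91 -23.19  -0.19   0.15   1.05]
```

move_arm(motion=[1, 0, 0, 0.0003, -0.092, 1, 0, 0, 0.0003, -0.092, 1, 0, 0, 0.0003, -0.092, 1, 0, 0, 0.0003, -0.092, 1, 0, 0, 0.0003, -0.092, 1, 0, 0, 0.0003, -0.092, 1, 0, 0, 0.0003, -0.092, 1, 0, 0, 0.0003, -0.092, 1, 0, 0, 0.0003, -0.092, 1, 0, 0, 0.0003, -0.092])

```text
clock: 29.75
tool_pos: [0.5423, 0.0562, 0.1791]
tool_rot: [2.962, 1.044, 0.004]
wrist_force: [1.8, -0.8, 2.0]
width: 0.169
finger_force: 30.0
```

```bash
python3 s.py
```

```text
29.75 q7 -0.92 [0.5423 0.0562 0.1791] close deg 128.82335057576205 w 0.16929294904234496 [ 1.8 -0.8  2. ] [-0.39  -0.309  0.151] [  0.3  -44.35   2.44 -22.87  -0.31   0.62   1.04]
```

move_arm(motion=[1, 0, 0, 0.0003, -0.092, 1, 0, 0, 0.0003, -0.092, 1, 0, 0, 0.0003, -0.092, 1, 0, 0, 0.0003, -0.092, 1, 0, 0, 0.0003, -0.092, 1, 0, 0, 0.0003, -0.092, 1, 0, 0, 0.0003, -0.092, 1, 0, 0, 0.0003, -0.092, 1, 0, 0, 0.0003, -0.092, 1, 0, 0, 0.0003, -0.092])

```text
clock: 30.75
tool_pos: [0.5424, 0.0557, 0.1796]
tool_rot: [3.109, -0.448, 0.005]
wrist_force: [3.9, -2.0, 1.4]
width: 0.17
finger_force: 30.0
```

```bash
python3 s.py
```

```text
30.75 q7 -1.8 [0.5424 0.0557 0.1796] close deg 73.60106710761875 w 0.1701595205987861 [ 3.9 -2.   1.4] [-0.47  -0.294  0.14 ] [ -0.3  -43.41   4.05 -22.85  -0.47   0.77   1.02]
```

Clockwise has run ≥257° from the stop with no stop met. I'll release, step aside over the plunger and check rise and plunger depth.

move_arm(motion=[0.5, 0, 0, 0, 0, 0.5, 0, 0, 0, 0, 0.5, 0, 0, 0, 0, 0.5, 0, 0, 0, 0, 0.5, 0, 0, 0.2, 0, 0.5, 0, 0, 0.2, 0, 1, 0.1, -0.199, 0, 0, 1, 0.1, -0.199, 0, 0, 1, 0.1, -0.199, 0, 0, 1, 0.1, -0.199, 0, 0])

```text
clock: 31.75
tool_pos: [0.6216, -0.1039, 0.2593]
tool_rot: [-3.11, 0.439, -0.0]
wrist_force: [1.2, 1.0, -0.6]
width: 0.203
finger_force: 0.0
```

```bash
cat > v.py <<'E'
from h import *
def f(p,W):
    q=p.astype(int); b,g,r=q[...,0],q[...,1],q[...,2]; Z=W[...,2]; d=np.hypot(W[...,0]-.5449,W[...,1]-.057)
    bar=(d<.036)&(Z>.178)&(Z<.2)&(r<80); lap=(d>.04)&(d<.07)&(abs(Z-.141)<.008)&(r>120)
    dp=np.hypot(W[...,0]-.6226,W[...,1]+.101); m=(dp<.03)&(r>120)&(g<80)&(b<80)
    zb=Z[bar]
    return bar.sum(),np.percentile(zb,[50,75]).round(4),'lap',np.median(Z[lap]).round(4),'red',m.sum(),np.median(Z[m]).round(4),cv2.minAreaRect(W[bar][:,:2].astype(np.float32))[2]
z=np.load('scene0.npz'); print('start',f(z['p'],z['W']))
for i in range(4):
    p,W=cloud('scene'); print(f(p,W))
cv2.imwrite('pics/v.png',cv2.resize(p[170:270,250:383],None,fx=6,fy=6)[:600,:798])
E
python3 v.py
```

```text
start (np.int64(76), array([0.1868, 0.1895]), 'lap', np.float64(0.1401), 'red', np.int64(0), np.float64(nan), 79.50839233398438)
(np.int64(55), array([0.1912, 0.1927]), 'lap', np.float64(0.1402), 'red', np.int64(22), np.float64(0.114), 77.01748657226562)
(np.int64(58), array([0.1903, 0.1916]), 'lap', np.float64(0.1401), 'red', np.int64(25), np.float64(0.113), 76.79183959960938)
(np.int64(57), array([0.1912, 0.1933]), 'lap', np.float64(0.1401), 'red', np.int64(23), np.float64(0.1123), 76.91120147705078)
(np.int64(53), array([0.1905, 0.1926]), 'lap', np.float64(0.1403), 'red', np.int64(24), np.float64(0.1135), 77.16368865966797)
  return _methods._mean(a, axis=axis, dtype=dtype,
  ret = ret.dtype.type(ret / rcount)
```

View pics/v.png

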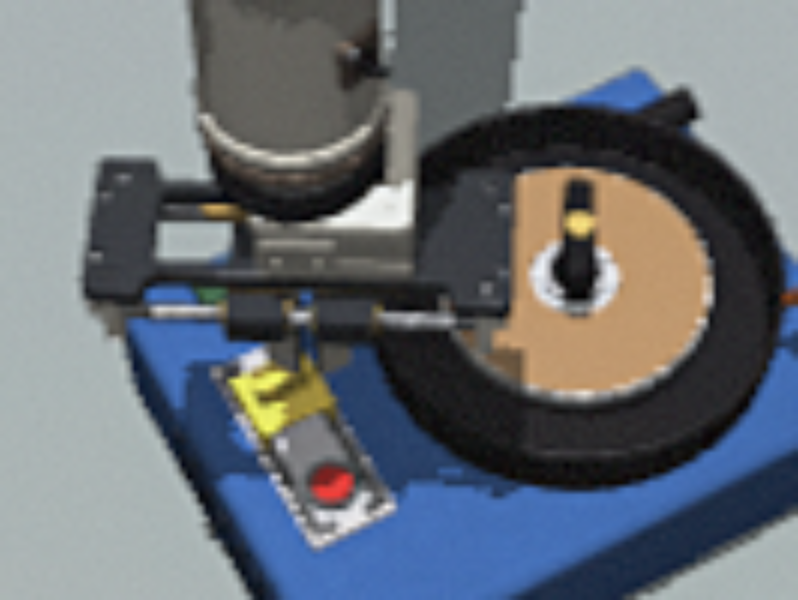

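```bash
python3 - <<'E'
from h import *
def f(p,W,c):
    Z=W[...,2]; r=p[...,2]; d=np.hypot(W[...,0]-c[0],W[...,1]-c[1])
    bar=(d<.034)&(Z>.17)&(Z<.205)&(r<80); lap=(d>.045)&(d<.07)&(abs(Z-.141)<.008)
    return bar.sum(),np.percentile(Z[bar],[25,50,75,90]).round(4) if bar.sum() else 0,lap.sum(),np.median(Z[lap])
for n,c in(('top',(.5395,.0569)),('scene',(.5449,.057))):
    z=np.load(n+'0.npz'); print(n,f(z['p'],z['W'],c))
    for i in range(3): p,W=cloud(n); print(f(p,W,c))
E
```

```text
top (np.int64(102), array([0.1852, 0.1888, 0.1906, 0.1924]), np.int64(991), np.float64(0.140953195560905))
(np.int64(83), array([0.1893, 0.1915, 0.1935, 0.1952]), np.int64(539), np.float64(0.1411000389331135))
(np.int64(79), array([0.1893, 0.1916, 0.1931, 0.1941]), np.int64(526), np.float64(0.14105977477276788))
(np.int64(85), array([0.189 , 0.1912, 0.1938, 0.1946]), np.int64(523), np.float64(0.14095434637651386))
scene (np.int64(104), array([0.1773, 0.1837, 0.1884, 0.1905]), np.int64(664), np.float64(0.14007815982323585))
(np.int64(72), array([0.1798, 0.1899, 0.1925, 0.1936]), np.int64(466), np.float64(0.13994526081734576))
(np.int64(71), array([0.1799, 0.1901, 0.1919, 0.1933]), np.int64(462), np.float64(0.13999497839212416))
(np.int64(73), array([0.1788, 0.1898, 0.1922, 0.1937]), np.int64(469), np.float64(0.13990920539332477))
```

Both cameras show the knob 2.5–3 mm higher (1.4 mm is needed), the plunger down and the catch open, with the arm clear.

```bash
python3 -c "
from bench import *
print(hand_in())"
```

```text
the job is handed in; nothing more can be done
None
```

I handed the job in at about 32 s of the 64 s allowed: the catch is open, the spindle lock is down, and the knob is loosened by about 257° or more clockwise (left-hand thread), with the arm clear of everything; my first turn went counter-clockwise, 156° with little resistance and then a hard stop, apparently tightening, and the hand-in returned no verdict.

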